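# Free the blocked jar case and pack it

## Task

The water bottle is standing in the way of the jar case's sliding lid: with the lid still shut, stand the bottle somewhere else on the bench, well clear of the case and of the lid's whole travel. Then slide the lid open, pack the square jar and the tall round jar that stand on the bench, upright, into the empty end of the case's row, beside the two jars already in it, and slide the lid fully shut again. Keep the bottle and all the jars upright and leave the brass block, the open wax jar and the low yellow-lidded jar where they are.

Things in the scene. Friction and masses are not known exactly. Their poses are not given: they have to be found in the camera images.
- case: Wooden jar case with brass corner plates, fixed, 132 (x) x 240 (y) x 109 (z) mm. Origin: centre of its underside; x across, y along it, z up. Walls 10 mm thick: long walls 109 mm high, +y end wall 104, -y end wall 98. The lid runs in grooves of the long walls and slides out over the -y end. Two jars stand inside at the -y end; the +y end is empty.
- case_floor (a point): Centre of the case's inner floor, 8 mm above its underside, axes as the case. Inside 220 mm long (y -110 to +110), 112 mm wide (x -56 to +56), 90 mm from floor to lid. A ledge 25 mm wide and 15 mm high runs along each long wall, leaving a channel 62 mm wide (x -31 to +31) for one row of upright jars. Fingers fit between the long walls, a wide gripper body does not: hold jars high, by the cap.
- lid (a joint): Sliding lid, m: 0 fully shut, 0.16 fully open. It slides towards the case's -y: at value d it stands d out past the -y end, 98 to 104 mm above the bench and 121 mm wide, and the inside is uncovered from y = 0.110 - d to 0.110 (case frame). It moves stiffly (about 2 N), stays where it is left, and starts shut or up to 15 mm ajar.
- lid_pull (a point): Centre of the dark wooden pull bar on the lid: 70 mm long across the case (x), 16 mm thick along the slide direction (y), 26 mm high, standing on the lid's top (this point is 13 mm above the lid's top). It moves with the lid.
- water_bottle: Clear water bottle, part full, closed, 70 mm in diameter, 168 mm tall, 0.15 to 0.3 kg, standing upright off the case's -y end, in the lid's way. Origin: centre of its underside, z up. The body is too wide for small grippers; the top tapers and can be held from above: about 54 mm wide at 120 mm height, 38 mm at 150 mm, 32 mm at 164 mm (cap).
- square_jar: Square glass jar of white powder with a white screw cap, on the bench, to be packed: 56 x 56 mm with rounded corners, 85 mm tall, 0.2 kg; sides nearly flat up to 60 mm height (51 mm wide there), cap 46 mm in diameter from 65 to 85 mm, good to hold. Origin: centre of its underside; x and y square to its flat sides, z up.
- round_jar: Round glass jar of pale powder with a screw cap, on the bench, to be packed: 50 mm in diameter, 87 mm tall, 0.18 kg, nearly straight sides, cap 50 mm in diameter from 73 to 87 mm, good to hold. Origin: centre of its underside, z up.
- lilac_jar: Round jar already in the case, at its -y end: 52 mm in diameter, 80 mm tall. Origin: centre of its underside, z up.
- magenta_jar: Smaller round jar already in the case, next in the row: 47 mm in diameter, 74 mm tall. Origin: centre of its underside, z up. The empty place between it and the +y end wall is about 12 mm longer than the two missing jars together.
- doming_block: Brass doming block, a 50 x 50 x 42 mm cube-like block with round hollows, not to be moved. Origin: centre of its underside.
- wax_jar: Open glass jar, 44 mm in diameter, 60 mm tall, not to be packed or moved. Origin: centre of its underside.
- capped_jar: Low round jar of grey bits with a yellow lid, 46 mm in diameter, 61 mm tall, not to be packed or moved. Origin: centre of its underside.
Mind the look-alikes: they are no part of the job. What is shaped like the round_jar but blue is not meant. Of the things that look like the water_bottle, take the one that is farthest to the robot's right at the start.

How it is judged:
By the outcome, as a careful person would: the job done as asked, in the order asked, and still so for the second after the job is handed in, with the robot touching nothing.
It also fails if it takes over 72 s, if anything falls off the work surface, if the arm or the gripper's body presses on something with over 40 N, if the wrist force passes 120 N, or if a joint passes its speed limit or range.

## Robot

A 6-joint arm with a two-finger parallel gripper is mounted at the origin on a cart in front of the work surface, level with it; the furniture and walls round the work are solid. World frame = base frame: x ahead of the robot, y to its left, z up, the work surface at z = 0. Lengths are in mm, angles in rad, forces in N, time in s.
With the tool pointing down it reaches from about 400 to 925 mm from the base axis. Payload 3.4 kg.
Tool frame: the origin (TCP) lies on the centre line of the jaws, within the pads' length; the fingertips stand 22 mm ahead of it and the grasp point (between the pads) lies 3 mm ahead of it; z points along the fingers, y is the line along which they close (so a half turn about z gives the same grasp; the last joint's range is limited). The gripper opens to 85 mm and grips with 20 to 120 N. Pads are 22 mm wide; open, the fingers measure 114 mm over their backs; the gripper's body (76 mm by 85 mm) begins 54 mm behind the grasp point. The pads swing forward as they close: fully open they stand 13 mm farther back than shut.
Start: joints at [1.196, 0.307, 1.506, -0, 1.328, -0.073], TCP at [170.936, 549.01, 231.205] pointing down, gripper open.
Joint ranges: [-3.12, 3.12], [-1.05, 2.28], [0.14, 2.33], [-1.42, 4.57], [0.1, 2.73], [-2.68, 2.68]. Speed limits (rad/s): [2.57, 2.57, 3.14, 3.14, 3.14, 3.14].

## Interface

Orientations are given as a unit quaternion [w, x, y, z].
In Python, from workcell import get_state, camera, finish_job, recognise gives the robot as it stands. The module is installed in compiled form; this text tells all that it offers.
- The arm moves only by the shell command python3 -m inch 'ROWS'. ROWS is JSON, a list of rows, each a list of 3 entries, a list of its own where there are three numbers: the opening, from 0 (shut) to 1 (fully open), then the shift along the tool's x, y, z as a fraction of full scale, then the turn about the tool's z as a fraction of full scale. A call has 1 to 12 rows; each row is the pose to reach, as a shift and turn from the pose commanded when the call began, along the tool's axes at that moment; what a row does not reach only later rows make up. Full scale, the value 1, is 15 cm for a shift and 90 degrees for a turn. A row lasts 1/12 s, in which the tool goes at most 41.7 mm and 7.16 degrees, less where a joint would pass 70% of its speed; a pose out of reach is approached as far as the arm can. A call with a number of a shift or a turn outside -1 to 1 is refused whole. A call with a gripper value outside its range is refused whole. The fingers move at their own pace and stop on an object; the grip force is fixed at half the most. Time passes only in rows, so rows that repeat a pose let the fingers close. It gives the time, the measured TCP pose, the force, the opening and the grip force at its end, in the units of the state.
- get_state(): the state, without advancing time (a new reading comes with each control period).
- camera(name): name is "side" or "top" or "wrist"; returns a dict with "color" (400x640x3 uint8, red, green, blue), "mtx" (3x3 intrinsics, pixels), "rvec" (rotation vector, rad) and "tvec" (3), from world to camera coordinates, as OpenCV has them. Camera axes: x right, y down, z forward; pixel columns grow to the right and rows downward; lengths in mm; the calibration is good to about 2 mm. A picture is of the moment at which its call begins. There is no depth.
- finish_job(): hands the job in; it is judged then, once.
Trained networks look in a picture, given as the dict that the camera call returned (one of the last four; its "shot" number tells which), for a name from the list of things; names that differ only in an ending like _2 or _b are one class to them, and where a whole thing is asked for, a point or a joint stands for the part that bears it (a point fixed in the world has none). Each returns a list of dicts, best first, with "p" (0 to 1); they miss things now and then, are a little off and sometimes report something else, mostly with a low value. They report only what shows in the picture. A call takes as long as a camera call. They do not tell look-alikes from the thing itself.
- recognise(name, picture): "bbox" ([left, top, right, bottom] in pixels, round what is visible of it).
The state is a dict: "clock": time; "joint_pos": joint angles; "dq": joint speeds; "tau": joint torques, N m; "eef_pos": TCP position; "eef_rot": TCP orientation; "contact_force": force on the tool from outside, world axes, zero at the start; "moment": the same for the moment, N m; "width": opening from 0.0 (shut) to 1.0 (fully open); "grip_force": force on a finger pad.
Only numpy, scipy, OpenCV 4.12 (cv2) and the standard library are available. Lean on these libraries where they do the work, as an engineer would, in place of code of your own. Each camera call takes 0.05 s, during which the arm holds its last target. There are 200 camera calls.

## Working session

There is one attempt and no reset: what is moved stays moved. The work goes in short steps, Python scripts to look and compute and a shell command to move; the robot and the scene stay as the last step left them, time stands still between calls to the robot, and variables do not carry over. Pictures are saved under pics/ and viewed, at most 10 in all, crops included, and the job is handed in when it is done.

```bash
mkdir -p pics; cat > h.py <<'E'
import numpy as np, cv2
from workcell import get_state, camera, recognise
def ray(c,u,v):
    R,_=cv2.Rodrigues(np.array(c["rvec"],float)); t=np.array(c["tvec"],float).ravel()
    d=R.T@np.linalg.inv(np.array(c["mtx"]))@np.array([u,v,1.]); return -R.T@t,d
def at_z(c,u,v,z):
    o,d=ray(c,u,v); return o+d*(z-o[2])/d[2]
def proj(c,P):
    return cv2.projectPoints(np.array(P,float).reshape(-1,1,3),np.array(c["rvec"],float),np.array(c["tvec"],float),np.array(c["mtx"],float),None)[0].reshape(-1,2)
def save(n,img): cv2.imwrite(f"pics/{n}.png",img[:,:,::-1])
E
python3 - <<'E'
from h import *
ims=[]
for n in ["top","side"]:
    c=camera(n); o,_=ray(c,320,200); print(n,o.round()); save(n+"0",c["color"])
    for k in ["case","lid","lid_pull","water_bottle","square_jar","round_jar","doming_block","wax_jar","capped_jar"]:
        for r in recognise(k,c):
            b=r["bbox"]; 
            if r["p"]>.2: print(n,k,round(r["p"],2),np.round(b).astype(int), at_z(c,(b[0]+b[2])/2,(b[1]+b[3])/2,80 if n=="top" else 40).round())
print(get_state())
E
```

```text
top [ 319.   75. 1377.]
top case 0.92 [316 156 400 215] [570. -69.  80.]
top lid 0.73 [315 162 389 206] [574. -50.  80.]
top lid_pull 0.61 [320 161 392 212] [566. -63.  80.]
top water_bottle 0.69 [279 191 299 217] [511. 162.  80.]
top water_bottle 0.57 [172 244 205 266] [352. 490.  80.]
top square_jar 0.59 [435 210 460 226] [ 453. -360.   80.]
top round_jar 0.8 [191 211 210 230] [462. 453.  80.]
top round_jar 0.47 [228 219 248 234] [440. 329.  80.]
top doming_block 0.79 [320 239 338 258] [363.  33.  80.]
top wax_jar 0.46 [375 244 389 262] [ 344. -140.   80.]
top capped_jar 0.76 [406 149 422 166] [ 662. -262.   80.]
side [  467. -1146.   996.]
side case 0.87 [316 190 377 271] [584. -53.  40.]
side lid 0.56 [318 194 370 241] [582.  13.  40.]
side lid_pull 0.71 [320 190 375 245] [595.  13.  40.]
side lid_pull 0.21 [266 250 281 269] [ 351. -170.   40.]
side water_bottle 0.85 [272 120 286 160] [348. 562.  40.]
side water_bottle 0.82 [313 162 335 204] [526. 221.  40.]
side square_jar 0.98 [298 292 322 333] [ 456. -378.   40.]
side square_jar 0.62 [316 191 379 273] [586. -62.  40.]
side rou
[... 267 characters left out ...]
.   40.]
{'clock': 1.0, 'joint_pos': array([ 1.19549239e+00,  3.06758872e-01,  1.50637959e+00,  4.83330213e-05,
        1.32837807e+00, -7.34945438e-02]), 'dq': array([ 0.00032244, -0.00023134,  0.00269198, -0.00072724,  0.00034065,
       -0.00118951]), 'tau': array([ 4.37959488e-04, -4.57499957e+01, -2.52337718e+01, -9.17865600e-05,
        9.46677683e-04,  1.10351075e-05]), 'eef_pos': array([170.93065062, 549.03215482, 231.23620611]), 'eef_rot': array([-1.44022104e-05,  1.50338341e-01,  9.88634605e-01,  4.23286118e-05]), 'contact_force': array([ 0.1350733 ,  0.54838181, -0.98642143]), 'moment': array([ 0.02979282, -0.00476855, -0.00602616]), 'grip_force': 0.0, 'width': 1.0005178034302793}
```

```bash
python3 - <<'E'
import cv2
a=cv2.imread("pics/top0.png"); a=a[140:280,160:480]
cv2.imwrite("pics/top1.png",cv2.resize(a,None,fx=2.5,fy=2.5,interpolation=cv2.INTER_CUBIC))
b=cv2.imread("pics/side0.png"); b=b[110:345,250:410]
cv2.imwrite("pics/side1.png",cv2.resize(b,None,fx=2.5,fy=2.5,interpolation=cv2.INTER_CUBIC))
E
```

```text
(no output)
```

View pics/top1.png

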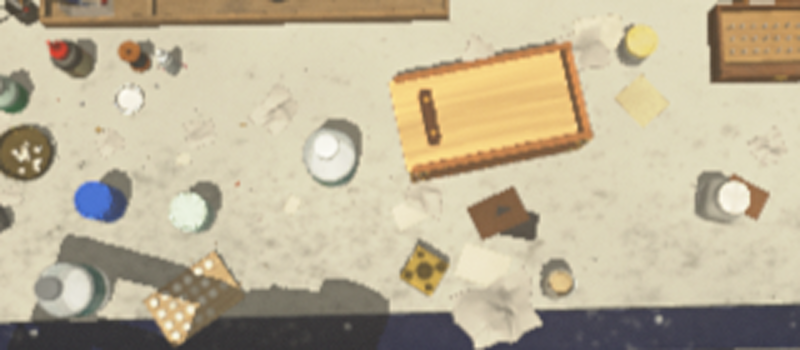

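View pics/side1.png

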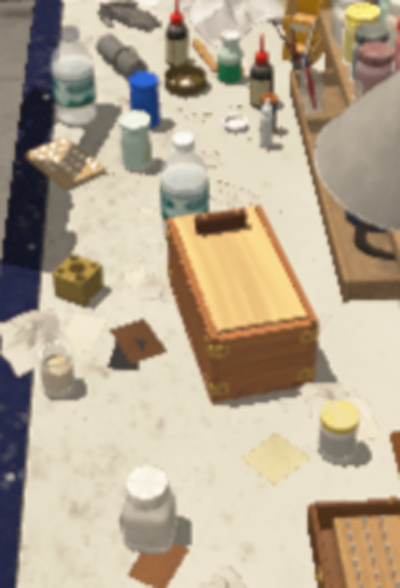

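The top crop shows two bottles. The one at crop (332,155), full (293,202), stands off the case's pull end and is farthest to the robot's right, so it is the one meant. The other is at crop (70,290). The pale round jar at (190,210) is meant, not the blue one at (100,200). The square jar is at (734,196). The lid pull at (429,117) marks the case's -y end, which points to world +y.

```bash
python3 - <<'E'
from h import *
from scipy.optimize import least_squares
T=camera("top"); S=camera("side"); W=camera("wrist")
top=lambda u,v:(160+u/2.5,140+v/2.5); side=lambda u,v:(250+u/2.5,110+v/2.5)
def tri(a,b):
    (o1,d1),(o2,d2)=ray(T,*a),ray(S,*b); d1/=np.linalg.norm(d1); d2/=np.linalg.norm(d2)
    A=np.stack([d1,-d2],1); s=np.linalg.lstsq(A,o2-o1,rcond=None)[0]; p,q=o1+s[0]*d1,o2+s[1]*d2
    return ((p+q)/2).round(), round(np.linalg.norm(p-q),1)
for n,a,b,z in [("bottle",(328,143),(183,140),168),("square",(734,196),(148,480),85),("round",(190,209),(136,119),87)]:
    print(n,tri(top(*a),side(*b)),at_z(T,*top(*a),z).round(),at_z(S,*side(*b),z).round())
tc=[top(*p) for p in [(391,77),(413,177),(591,134),(571,43)]]
sc=[side(*p) for p in [(262,205),(168,214),(215,336),(318,320)]]
for p in tc: print("T",at_z(T,*p,109).round())
for p in sc: print("S",at_z(S,*p,109).round())
def corners(q):
    c,s=np.cos(q[2]),np.sin(q[2]); L=np.array([(66,-120),(-66,-120),(-66,120),(66,120)])
    # case -y is world +y: yaw ~pi
    return np.c_[L[:,0]*c-L[:,1]*s+q[0],L[:,0]*s+L[:,1]*c+q[1],np.full(4,109.)]
best=min((least_squares(lambda q:np.r_[(proj(T,corners(q))-np.array(tc)[o]).ravel(),(proj(S,corners(q))-np.array(sc)[o]).ravel()],[570,-60,y0]) for o in [[0,1,2,3],[1,0,3,2]] for y0 in [3.14,3.4]),key=lambda r:r.cost)
print(best.x,best.cost,best.fun.round(1))
o,_=ray(W,320,200); print("wrist",o.round(),get_state()["eef_pos"].round(), at_z(W,320,200,0).round(), at_z(W,0,0,0).round(),at_z(W,640,400,0).round())
E
```

```text
bottle (array([521., 149., 162.]), np.float64(0.5)) [520. 149. 168.] [521. 140. 168.]
square (array([ 454., -379.,   84.]), np.float64(4.4)) [ 452. -379.   85.] [ 456. -380.   85.]
round (array([453., 335.,  84.]), np.float64(6.5)) [450. 334.  87.] [457. 331.  87.]
T [615.  69. 109.]
T [483.  43. 109.]
T [ 534. -190.  109.]
T [ 656. -169.  109.]
S [623.  62. 109.]
S [495.  51. 109.]
S [ 540. -192.  109.]
S [ 663. -172.  109.]
[576.5816073  -62.38362566   3.32649281] 11.911641753788206 [-0.2 -2.1  0.3 -1.2 -0.5 -2.1  0.9  0.1 -1.6  1.3 -1.1 -1.  -0.2 -0.9
 -2.2  0.3]
wrist [ 92. 575. 374.] [171. 549. 231.] [219. 541.   0.] [-111.  271.    0.] [755. 980.   0.]
```

```bash
A='[1,[-0.946,-0.728,-0.22],0]'
python3 -m inch '[[1,[-0.946,-0.728,-0.22],0],[1,[-0.946,-0.728,-0.22],0],[1,[-0.946,-0.728,-0.22],0],[1,[-0.946,-0.728,-0.22],0],[1,[-0.946,-0.728,-0.22],0],[1,[-0.946,-0.728,-0.22],0]]'
python3 -m inch '[[1,[-0.946,-0.728,-0.22],0],[1,[-0.946,-0.728,-0.22],0],[1,[-0.946,-0.728,-0.22],0],[1,[-0.946,-0.728,-0.22],0],[1,[-0.946,-0.728,-0.22],0],[1,[-0.946,-0.728,-0.22],0]]'
python3 -m inch '[[1,[-0.946,-0.728,-0.22],-0.31],[1,[-0.946,-0.728,-0.22],-0.31],[1,[-0.946,-0.728,-0.22],-0.31],[1,[-0.946,-0.728,-0.22],-0.31],[1,[-0.946,-0.728,-0.22],-0.31],[1,[-0.946,-0.728,-0.22],-0.31],[1,[-0.946,-0.728,-0.22],-0.31]]'
python3 - <<'E'
from h import *
s=get_state(); print(s["joint_pos"].round(2),s["eef_rot"].round(3))
c=camera("wrist"); save("w1",c["color"]); print(np.round(ray(c,0,0)[0]))
E
```

```text
clock: 1.65
eef_pos: [275.9, 400.0, 265.3]
eef_rot: [0.001, 0.152, 0.988, 0.0]
contact_force: [0.0, 0.1, -0.2]
width: 0.999
grip_force: 0.0
clock: 2.15
eef_pos: [379.3, 254.8, 298.0]
eef_rot: [0.001, 0.152, 0.988, 0.0]
contact_force: [-0.9, 0.6, 0.5]
width: 1.002
grip_force: 0.0
clock: 2.73
eef_pos: [480.9, 110.1, 329.8]
eef_rot: [-0.0, -0.091, 0.996, 0.001]
contact_force: [-0.2, 0.1, 0.1]
width: 0.997
grip_force: 0.0
[ 0.14  0.13  1.5   0.    1.51 -1.61] [-0.    -0.091  0.996  0.001]
[400.  95. 473.]
```

View pics/w1.png

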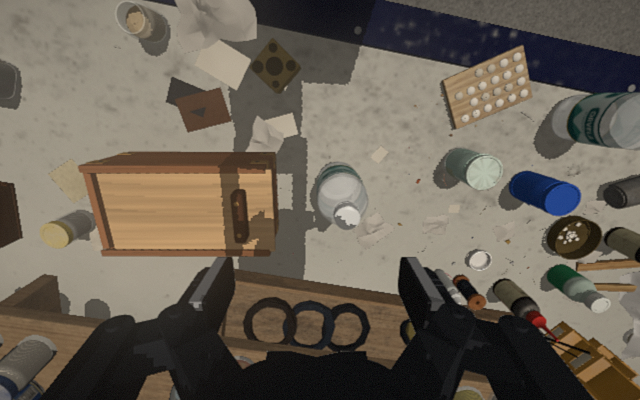

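The wrist view shows the bottle nearest the case at (346,210), the other bottle at (605,120), the pale jar at (480,170), the blue jar at (545,193) and the pull at (240,216). World +y is to the right, so the bottle at (346,210) is the one farthest to the robot's right. I'll confirm in a crop.

```bash
python3 - <<'E'
import cv2
a=cv2.imread("pics/w1.png")[130:270,65:375]
cv2.imwrite("pics/w1c.png",cv2.resize(a,None,fx=2.5,fy=2.5,interpolation=cv2.INTER_CUBIC))
E
```

```text
(no output)
```

View pics/w1c.png

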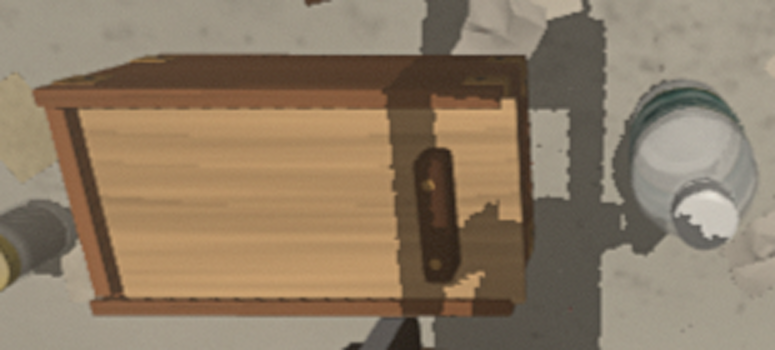

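The crop confirms it: the bottle stands alone off the pull end, with its cap top at about crop (707,213), which is full (347.8,215.2). The case's top corners are clear, and the lid shows no gap at its +y end beyond the wall.

```bash
python3 - <<'E'
from h import *
c=camera("wrist"); f=lambda u,v:(65+u/2.5,130+v/2.5)
print("cap",at_z(c,*f(707,213),168).round(1))
P={}
for n,p,z in [("LT",(37,93),109),("LB",(93,315),109),("RB",(513,315),109),("RT",(502,89),109),("endT",(523,100),104),("endB",(523,300),104),("lidLT",(79,110),104),("lidLB",(121,297),104),
  ("pull1",(434,150),130),("pull2",(440,280),130),("pull",(437,215),130)]:
    P[n]=at_z(c,*f(*p),z); print(n,P[n].round(1))
d=P["LB"]-P["RB"]; print(np.arctan2(-d[0],d[1]), np.linalg.norm(d)); d=P["LT"]-P["RT"]; print(np.arctan2(-d[0],d[1]),np.linalg.norm(d)); print(np.linalg.norm(P["LT"]-P["LB"]))
d=P["pull2"]-P["pull1"];print(np.arctan2(d[1],d[0])-np.pi,np.linalg.norm(d))
for k,z in [("round_jar",87),("square_jar",85),("capped_jar",61),("wax_jar",60),("doming_block",42),("water_bottle",80)]:
    for r in recognise(k,c):
        b=r["bbox"]; print(k,round(r["p"],2),np.round(b),at_z(c,(b[0]+b[2])/2,(b[1]+b[3])/2,z/2).round())
s=get_state(); print(s["eef_pos"].round(1)); 
E
```

```text
cap [514.3 154.4 168. ]
LT [ 534.8 -186.2  109. ]
LB [ 662.  -164.9  109. ]
RB [618.2  70.6 109. ]
RT [489.1  47.6 109. ]
endT [494.1  58.5 104. ]
endB [610.5  74.6 104. ]
lidLT [ 542.  -169.2  104. ]
lidLB [ 650.7 -152.1  104. ]
pull1 [520.6  21.2 130. ]
pull2 [591.8  31.3 130. ]
pull [555.1  26.1 130. ]
-2.957711378932039 239.49820384029792
-2.9484709510306395 238.25143872339902
129.0080932589516
-3.000105304280925 71.91578953206144
round_jar 0.92 [508. 173. 581. 218.] [473. 474.  44.]
round_jar 0.89 [444. 148. 504. 188.] [451. 350.  44.]
round_jar 0.35 [ 77. 152. 279. 258.] [593. -89.  44.]
square_jar 0.63 [  0.  59.  22. 100.] [ 450. -321.   42.]
capped_jar 0.78 [ 37. 214.  94. 246.] [ 679. -279.   30.]
wax_jar 0.8 [116.   0. 172.  47.] [ 346. -148.   30.]
doming_block 0.79 [249.  40. 301.  95.] [367.  31.  21.]
doming_block 0.64 [ 40. 212.  93. 248.] [ 684. -285.   21.]
water_bottle 0.75 [315. 164. 372. 233.] [536. 166.  40.]
water_bottle 0.64 [553.  96. 640. 152.] [357. 503.  40.]
[479.3 110.7 330.1]
```

```bash
python3 -m inch '[[1,[-0.29,0.227,0.70],0],[1,[-0.29,0.227,0.70],0],[1,[-0.29,0.227,0.70],0],[1,[-0.29,0.227,0.70],0],[1,[-0.29,0.227,0.70],0]]'
python3 - <<'E'
from h import *
s=get_state(); c=camera("wrist"); p=s["eef_pos"]
im=c["color"].copy()
for z in (168,):
    q=proj(c,[[p[0],p[1],z]])[0]; print(q); cv2.drawMarker(im,tuple(int(round(v)) for v in q),(255,0,0),0,14)
save("w2",im)
E
```

```text
clock: 3.55
eef_pos: [515.1, 151.6, 223.3]
eef_rot: [-0.003, -0.093, 0.996, -0.0]
contact_force: [0.2, -0.1, 0.4]
width: 1.001
grip_force: 0.0
[315.89130882 217.17827791]
```

View pics/w2.png

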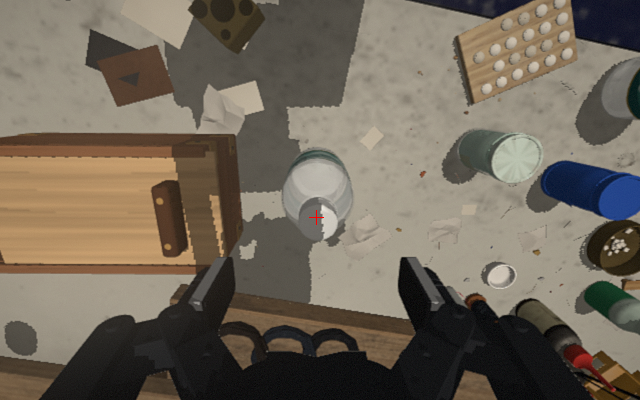

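The marker sits on the cap within about 2 px. I'll descend and grip.

```bash
python3 -m inch '[[1,[0.01,0.01,0.2],0],[1,[0.01,0.01,0.3],0],[1,[0.01,0.01,0.367],0],[1,[0.01,0.01,0.367],0],[0,[0.01,0.01,0.367],0],[0,[0.01,0.01,0.367],0],[0,[0.01,0.01,0.367],0],[0,[0.01,0.01,0.367],0],[0,[0.01,0.01,0.367],0],[0,[0.01,0.01,0.367],0]]'
python3 -m inch '[[0,[0,0,0],0],[0,[0,0,0],0],[0,[0,0,-0.05],0],[0,[0,0,-0.15],0],[0,[0,0,-0.35],0],[0,[0,0,-0.6],0],[0,[0,0,-0.8],0],[0,[0,0,-0.93],0],[0,[0,0,-0.93],0]]'
```

```text
clock: 4.43
eef_pos: [515.0, 152.4, 170.6]
eef_rot: [0.0, -0.092, 0.996, 0.0]
contact_force: [0.4, 0.3, 0.3]
width: 0.142
grip_force: 0.0
clock: 5.18
eef_pos: [517.6, 153.0, 315.7]
eef_rot: [0.005, -0.092, 0.996, 0.001]
contact_force: [0.6, 0.1, 0.4]
width: 0.001
grip_force: 0.0
```

```bash
python3 - <<'E'
from h import *
s=get_state(); c=camera("wrist"); p=s["eef_pos"]
im=c["color"].copy()
for z in (168,p[2]-22):
    q=proj(c,[[p[0],p[1],z]])[0]; print(q); cv2.drawMarker(im,tuple(int(round(v)) for v in q),(255,0,0),0,14)
S=camera("side")["color"][110:290,240:420]; S=cv2.resize(S,(400,400),interpolation=cv2.INTER_CUBIC)
save("w3",np.hstack([cv2.resize(im[100:,160:480],(400,375)),S[:375]]))
E
```

```text
[315.91945884 181.36684155]
[315.80750497 236.75325402]
```

View pics/w3.png

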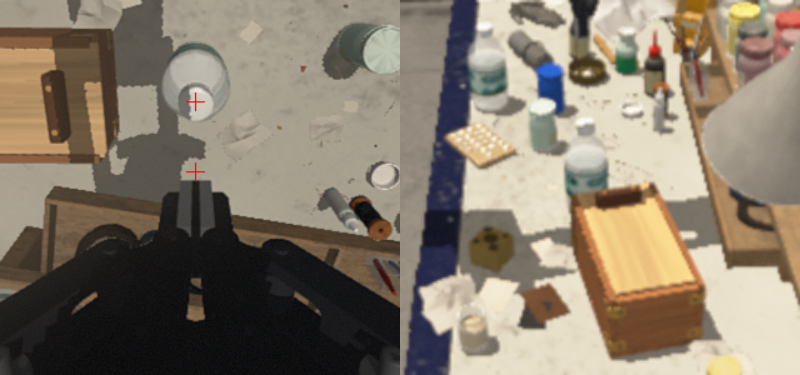

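The bottle still stands where it was, with its cap at about full (318,182). The fingers closed on nothing and their tips show at about full (316,244). I'll work out where the fingertips really are.

```bash
python3 - <<'E'
from h import *
from scipy.spatial.transform import Rotation as Ro
s=get_state(); c=camera("wrist"); p=s["eef_pos"]; print(np.array(c["mtx"]).round(1).tolist())
q=s["eef_rot"]; R=Ro.from_quat([q[1],q[2],q[3],q[0]]).as_matrix()
for X in (-11,0,11):
  for Z in (0,10,22,30):
    print(X,Z,proj(c,[p+R@[X,0,Z]])[0].round(1))
# open tips in w2 (tool-frame same): (233,258),(400,258): candidates at y=+-42.5
for X in (-11,0,11):
  for Z in (-3,9,17):
    print("open",X,Z,proj(c,[p+R@[X,-42.5,Z],p+R@[X,42.5,Z]]).round(1).tolist())
im=camera("wrist")["color"][220:330,270:365]; save("w3c",cv2.resize(im,None,fx=5,fy=5,interpolation=cv2.INTER_CUBIC))
print((R.T@(ray(c,0,0)[0]-p)).round(1))
E
```

```text
[[288.8, 0.0, 316.1], [0.0, 288.8, 199.3], [0.0, 0.0, 1.0]]
-11 0 [315.7 271.7]
-11 10 [315.7 262.4]
-11 22 [315.8 252.5]
-11 30 [315.8 246.5]
0 0 [315.7 254.8]
0 10 [315.7 246.2]
0 22 [315.8 237.1]
0 30 [315.8 231.6]
11 0 [315.7 237.1]
11 10 [315.7 229.3]
11 22 [315.8 221.1]
11 30 [315.8 216.1]
open -11 -3 [[240.2, 274.7], [391.2, 274.8]]
open -11 9 [[245.1, 263.2], [386.3, 263.3]]
open -11 17 [[248.1, 256.4], [383.4, 256.5]]
open 0 -3 [[238.5, 257.5], [392.9, 257.6]]
open 0 9 [[243.7, 247.0], [387.8, 247.1]]
open 0 17 [[246.7, 240.7], [384.8, 240.8]]
open 11 -3 [[236.7, 239.5], [394.7, 239.6]]
open 11 9 [[242.1, 230.0], [389.4, 230.1]]
open 11 17 [[245.3, 224.3], [386.2, 224.4]]
[  82.2    0.2 -142.7]
```

View pics/w3c.png

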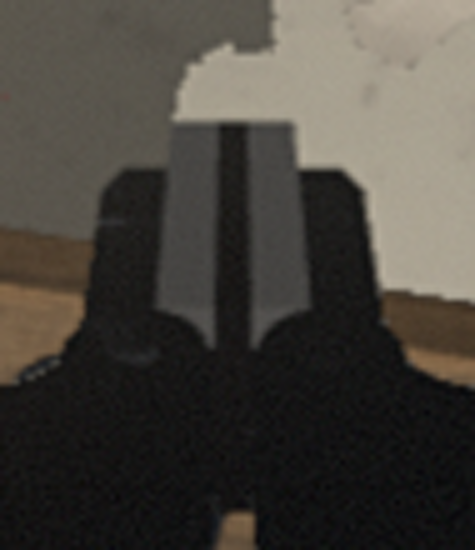

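The pad tips show at row 244, where a tip 22 mm ahead of the TCP would show at row 221. Together with the open spread of about 167 px, this puts the tips roughly 15–20 mm shorter than stated, so the fingers closed just above the cap. I'll go lower.

```bash
python3 -m inch '[[1,[0,0.015,0],0],[1,[0,0.015,0],0],[1,[0,0.015,0.2],0],[1,[0,0.015,0.45],0],[1,[0,0.015,0.7],0],[1,[0,0.015,0.85],0],[1,[0,0.015,0.92],0],[1,[0,0.015,0.92],0]]'
python3 -m inch '[[1,[0,0,0.1],0],[1,[0,0,0.2],0],[1,[0,0,0.2],0],[0,[0,0,0.2],0],[0,[0,0,0.2],0],[0,[0,0,0.2],0],[0,[0,0,0.2],0],[0,[0,0,0.2],0],[0,[0,0,0.2],0]]'
```

```text
clock: 6.05
eef_pos: [511.9, 154.1, 168.3]
eef_rot: [-0.004, -0.092, 0.996, -0.0]
contact_force: [-0.7, -0.9, -0.1]
width: 1.0
grip_force: 0.0
clock: 6.8
eef_pos: [515.7, 154.5, 143.3]
eef_rot: [0.002, -0.093, 0.996, -0.0]
contact_force: [-0.1, -1.2, 5.5]
width: 0.376
grip_force: 60.4
```

It gripped the cap at a width of 32 mm and 60 N. I'll lift and check.

```bash
python3 -m inch '[[0,[0,0,-0.03],0],[0,[0,0,-0.1],0],[0,[0,0,-0.25],0],[0,[0,0,-0.45],0],[0,[0,0,-0.65],0],[0,[0,0,-0.85],0],[0,[0,0,-0.95],0],[0,[0,0,-0.95],0]]'
python3 -m inch '[[0,[0.05,-0.12,0],0],[0,[0.13,-0.3,0],0],[0,[0.22,-0.5,0],0],[0,[0.31,-0.7,0],0],[0,[0.354,-0.818,0],0],[0,[0.354,-0.818,0],0]]'
```

```text
clock: 7.47
eef_pos: [516.6, 155.2, 289.1]
eef_rot: [0.004, -0.093, 0.996, 0.001]
contact_force: [0.4, 0.9, -2.7]
width: 0.374
grip_force: 60.5
clock: 7.97
eef_pos: [482.4, 20.9, 282.7]
eef_rot: [-0.002, -0.091, 0.996, -0.001]
contact_force: [-0.4, 0.8, -2.8]
width: 0.377
grip_force: 60.6
```

```bash
python3 -m inch '[[0,[0.09,-0.22,0],0],[0,[0.18,-0.44,0],0],[0,[0.27,-0.66,0],0],[0,[0.344,-0.82,0],0],[0,[0.344,-0.82,0],0]]'
python3 -m inch '[[0,[0.09,-0.22,0],0],[0,[0.18,-0.44,0],0],[0,[0.27,-0.66,0],0],[0,[0.344,-0.82,0],0],[0,[0.344,-0.82,0],0],[0,[0.344,-0.82,0],0]]'
python3 -m inch '[[0,[0,0,0.15],0],[0,[0,0,0.35],0],[0,[0,0,0.55],0],[0,[0,0,0.75],0],[0,[0,0,0.88],0],[0,[0,0,0.93],0],[0,[0,0,0.945],0],[0,[0,0,0.945],0],[0,[0,0,0.945],0]]'
```

```text
clock: 8.38
eef_pos: [455.0, -109.8, 283.0]
eef_rot: [-0.002, -0.091, 0.996, -0.001]
contact_force: [0.1, 0.6, -2.5]
width: 0.372
grip_force: 60.6
clock: 8.88
eef_pos: [428.3, -236.6, 283.1]
eef_rot: [-0.001, -0.091, 0.996, 0.001]
contact_force: [-0.2, 0.4, -2.6]
width: 0.378
grip_force: 61.0
clock: 9.63
eef_pos: [428.1, -233.8, 143.3]
eef_rot: [-0.001, -0.093, 0.996, 0.002]
contact_force: [-2.9, 2.2, 6.1]
width: 0.373
grip_force: 61.9
```

```bash
python3 - <<'E'
from workcell import get_state
s=get_state(); print({k:s[k].round(2) for k in ("eef_pos","contact_force","joint_pos")})
E
```

```text
{'eef_pos': array([ 428.11, -233.76,  143.29]), 'contact_force': array([-2.87,  2.16,  6.08]), 'joint_pos': array([-0.59,  0.28,  1.8 ,  0.  ,  1.06, -2.35])}
```

```bash
python3 -m inch '[[0.8,[0,0,0],0],[0.8,[0,0,0],0],[0.8,[0,0,0],0],[0.8,[0,0,0],0],[1,[0,0,-0.1],0],[1,[0,0,-0.35],0],[1,[0,0,-0.6],0],[1,[0,0,-0.85],0],[1,[0,0,-1],0],[1,[0,0,-1],0]]'
python3 - <<'E'
from h import *
c=camera("wrist"); s=get_state(); print(s["eef_pos"].round(1),s["contact_force"].round(1)); im=c["color"]; save("w4f",im)
save("w4",np.hstack([cv2.resize(im[:280,:240],(480,560),interpolation=cv2.INTER_CUBIC), cv2.resize(im[:,220:420],(300,560))]))
for k,z in (("square_jar",40),("water_bottle",80)):
  for r in recognise(k,c): print(k,round(r["p"],2),np.round(r["bbox"]),at_z(c,(r["bbox"][0]+r["bbox"][2])/2,(r["bbox"][1]+r["bbox"][3])/2,z).round())
E
```

```text
clock: 10.47
eef_pos: [431.7, -238.6, 298.4]
eef_rot: [0.005, -0.092, 0.996, -0.004]
contact_force: [0.6, -0.6, 0.4]
width: 1.002
grip_force: 0.0
[ 430.4 -237.8  295.6] [-0.5  0.2  0.3]
square_jar 0.95 [188. 132. 246. 180.] [ 453. -378.   40.]
water_bottle 0.58 [293. 135. 351. 201.] [ 433. -232.   80.]
```

View pics/w4.png

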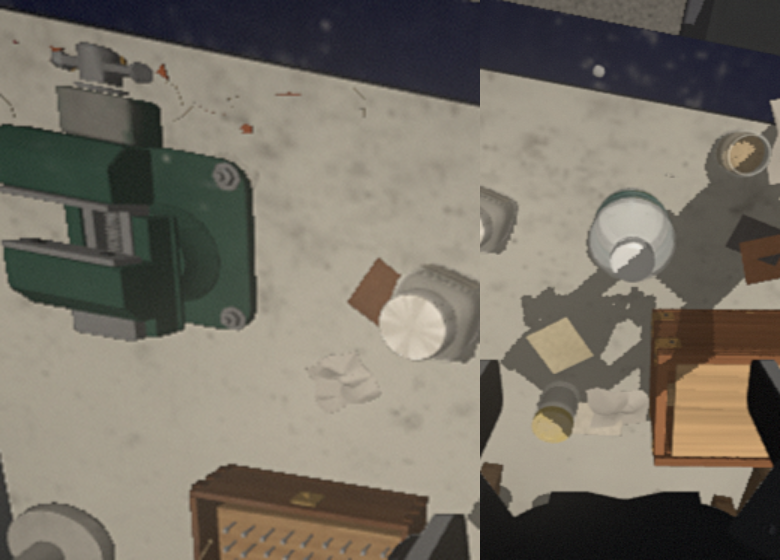

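The bottle stands upright at about (430,-236), clear of everything. The square jar's cap is at full (206,163), which is about (453,-378). Next is the lid pull.

```bash
python3 -m inch '[[1,[-0.15,0.2,0],0],[1,[-0.3,0.4,0],0],[1,[-0.45,0.6,0],0],[1,[-0.577,0.787,0],0],[1,[-0.577,0.787,0],0]]'
python3 -m inch '[[1,[-0.15,0.2,0.1],0],[1,[-0.3,0.4,0.25],0],[1,[-0.45,0.6,0.45],0],[1,[-0.577,0.787,0.65],0],[1,[-0.577,0.787,0.75],0],[1,[-0.577,0.787,0.75],0],[1,[-0.577,0.787,0.75],0]]'
python3 - <<'E'
from h import *
c=camera("wrist"); s=get_state(); p=s["eef_pos"]; print(p.round(1))
im=c["color"]; hsv=cv2.cvtColor(im,cv2.COLOR_RGB2HSV)
q=proj(c,[[p[0],p[1],130]])[0]; print(q)
u,v=int(q[0]),int(q[1]); save("w5f",im)
print(im[v-60:v+61:6,u].tolist()); print(im[v,u-50:u+51:5].tolist())
for k in ("lid_pull","lid","case"):
  for r in recognise(k,c): print(k,round(r["p"],2),np.round(r["bbox"]))
E
```

```text
clock: 11.03
eef_pos: [492.7, -99.2, 290.0]
eef_rot: [-0.001, -0.095, 0.995, 0.003]
contact_force: [0.1, -1.0, 0.0]
width: 1.001
grip_force: 0.0
clock: 11.62
eef_pos: [552.8, 27.5, 176.9]
eef_rot: [-0.004, -0.093, 0.996, 0.0]
contact_force: [-0.4, -0.6, 0.2]
width: 1.003
grip_force: 0.0
[554.1  26.8 178.7]
[314.52167942 223.27551539]
[[103, 83, 59], [91, 72, 52], [96, 78, 55], [46, 31, 28], [48, 33, 25], [49, 35, 25], [47, 33, 24], [49, 36, 27], [47, 34, 23], [49, 35, 26], [49, 35, 28], [79, 54, 39], [76, 50, 37], [75, 49, 35], [76, 51, 37], [45, 31, 22], [47, 34, 25], [45, 32, 23], [72, 57, 41], [103, 82, 58], [70, 48, 31]]
[[174, 138, 97], [172, 137, 96], [173, 138, 97], [176, 141, 98], [176, 140, 97], [176, 139, 98], [183, 146, 102], [47, 35, 21], [47, 31, 22], [48, 33, 23], [49, 35, 28], [96, 76, 55], [92, 73, 53], [97, 79, 58], [95, 76, 54], [96, 78, 55], [98, 80, 57], [94, 75, 54], [158, 127, 90], [162, 144, 121], [167, 160, 143]]
lid_pull 0.75 [ 59. 141. 365. 278.]
lid 0.7 [ 56. 143. 366. 287.]
case 0.95 [ 23. 122. 364. 291.]
```

The pull is centred about 5 mm to the left of the tool's centre line. I'll shift, descend and grip.

```bash
python3 -m inch '[[1,[0,-0.033,0.15],0],[1,[0,-0.033,0.3],0],[1,[0,-0.033,0.4],0],[1,[0,-0.033,0.47],0],[1,[0,-0.033,0.47],0]]'
python3 -m inch '[[0,[0,0,0],0],[0,[0,0,0],0],[0,[0,0,0],0],[0,[0,0,0],0],[0,[0,0,0],0],[0,[0,0,0],0],[0,[0,0,0],0]]'
```

```text
clock: 12.23
eef_pos: [555.1, 21.6, 108.5]
eef_rot: [-0.001, -0.092, 0.996, 0.0]
contact_force: [-0.6, 0.5, -0.6]
width: 0.996
grip_force: 0.0
clock: 12.82
eef_pos: [556.7, 22.4, 110.3]
eef_rot: [0.001, -0.092, 0.996, -0.0]
contact_force: [-0.4, -0.5, 5.8]
width: 0.169
grip_force: 60.0
```

```bash
python3 -m inch '[[0,[0,0.06,0],0],[0,[0,0.15,0],0],[0,[0,0.26,0],0],[0,[0,0.38,0],0],[0,[0,0.5,0],0],[0,[0,0.62,0],0],[0,[0,0.74,0],0],[0,[0,0.84,0],0],[0,[0,0.92,0],0],[0,[0,0.96,0],0],[0,[0,0.96,0],0]]'
python3 -m inch '[[0,[0,0.02,0],0],[0,[0,0.04,0],0],[0,[0,0.05,0],0],[0,[0,0.05,0],0]]'
```

```text
clock: 13.73
eef_pos: [530.5, 166.0, 110.3]
eef_rot: [0.001, -0.093, 0.996, 0.001]
contact_force: [0.9, 2.7, 6.4]
width: 0.174
grip_force: 60.2
clock: 14.07
eef_pos: [529.5, 171.4, 110.2]
eef_rot: [0.001, -0.093, 0.996, -0.0]
contact_force: [0.5, -2.4, 6.5]
width: 0.169
grip_force: 60.2
```

```bash
python3 -m inch '[[0,[0,0.02,0],0],[0,[0,0.04,0],0],[0,[0,0.06,0],0],[0,[0,0.06,0],0]]'
```

```text
clock: 14.4
eef_pos: [529.4, 171.7, 110.2]
eef_rot: [0.002, -0.094, 0.996, -0.008]
contact_force: [6.1, -29.7, 6.2]
width: 0.175
grip_force: 61.0
```

The lid met its stop after about 151 mm, so it started about 8 mm ajar. I'll release, rise and move over the empty end.

```bash
python3 -m inch '[[0,[0,-0.06,0],0],[1,[0,-0.06,0],0],[1,[0,-0.06,0],0],[1,[0,-0.06,0],0],[1,[0,-0.06,-0.02],0],[1,[0,-0.06,-0.2],0],[1,[0,-0.06,-0.45],0],[1,[0,-0.06,-0.7],0],[1,[0,-0.06,-0.7],0]]'
python3 -m inch '[[1,[-0.02,-0.25,-0.06],0],[1,[-0.02,-0.5,-0.12],0],[1,[-0.02,-0.75,-0.18],0],[1,[-0.024,-0.96,-0.25],0],[1,[-0.024,-0.96,-0.25],0]]'
python3 -m inch '[[1,[-0.02,-0.25,-0.06],1],[1,[-0.02,-0.5,-0.12],1],[1,[-0.02,-0.75,-0.18],1],[1,[-0.024,-0.96,-0.25],1],[1,[-0.024,-0.96,-0.25],1],[1,[-0.024,-0.96,-0.25],1],[1,[-0.024,-0.96,-0.25],1],[1,[-0.024,-0.96,-0.25],1],[1,[-0.024,-0.96,-0.25],1],[1,[-0.024,-0.96,-0.25],1],[1,[-0.024,-0.96,-0.25],1],[1,[-0.024,-0.96,-0.25],1]]'
python3 - <<'E'
from h import *
s=get_state(); print(s["eef_pos"].round(1),s["eef_rot"].round(4),s["joint_pos"].round(2))
c=camera("wrist"); save("w6f",c["color"])
for k in ("case","lid","magenta_jar","lilac_jar","square_jar"):
  for r in recognise(k,c): print(k,round(r["p"],2),np.round(r["bbox"]),at_z(c,(r["bbox"][0]+r["bbox"][2])/2,(r["bbox"][1]+r["bbox"][3])/2,82).round())
print(proj(c,[[576+.186*y-.9825*x,-60-.9825*y-.186*x,109] for x,y in [(66,-120),(-66,-120),(-66,120),(66,120)]]).round(), proj(c,[[450,-380,85]]))
E
```

```text
clock: 15.15
eef_pos: [532.6, 173.3, 221.9]
eef_rot: [0.007, -0.093, 0.996, 0.001]
contact_force: [1.9, 0.2, 0.2]
width: 0.998
grip_force: 0.0
clock: 15.57
eef_pos: [560.8, 25.9, 253.9]
eef_rot: [0.002, -0.091, 0.996, -0.002]
contact_force: [-0.1, -0.2, 1.3]
width: 0.999
grip_force: 0.0
clock: 16.57
eef_pos: [588.3, -109.1, 288.9]
eef_rot: [-0.001, 0.613, 0.79, 0.0]
contact_force: [-0.0, -0.5, -0.7]
width: 1.003
grip_force: 0.0
[ 588.3 -109.1  288.9] [-5.00e-04  6.13e-01  7.90e-01  1.00e-04] [-0.25  0.3   1.36  0.    1.47 -0.51]
case 0.7 [255.   0. 390. 235.] [581. -44.  82.]
lid 0.69 [262.   0. 390.  95.] [566.  27.  82.]
magenta_jar 0.8 [299.  86. 341. 124.] [575. -31.  82.]
lilac_jar 0.25 [261.   0. 389.  94.] [565.  28.  82.]
square_jar 0.51 [174. 273. 199. 302.] [ 453. -319.   82.]
[[253.  -1.]
 [391.  10.]
 [362. 235.]
 [255. 228.]] [[179.43421774 321.54181868]]
```

```bash
python3 - <<'E'
from h import *
c=camera("wrist"); im=cv2.resize(c["color"][0:250,235:415],None,fx=3,fy=2.4*1.0,interpolation=cv2.INTER_CUBIC)
W=lambda x,y,z:[576+.186*y-.9825*x,-60-.9825*y-.186*x,z]
def line(pts,col):
    q=(proj(c,pts)-[235,0])*[3,2.4]; cv2.polylines(im,[q.round().astype(int).reshape(-1,1,2)],True,col,1)
line([W(66,-120,109),W(-66,-120,109),W(-66,120,109),W(66,120,109)],(0,0,255))
line([W(56,-50,104),W(-56,-50,104),W(-56,110,104),W(56,110,104)],(0,255,0))
line([W(31,-50,23),W(-31,-50,23),W(-31,110,23),W(31,110,23)],(0,255,255))
line([W(23.5*np.cos(a),-31.5+23.5*np.sin(a),82) for a in np.linspace(0,6.28,30)],(255,0,0))
save("w6",im)
E
```

```text
(no output)
```

View pics/w6.png

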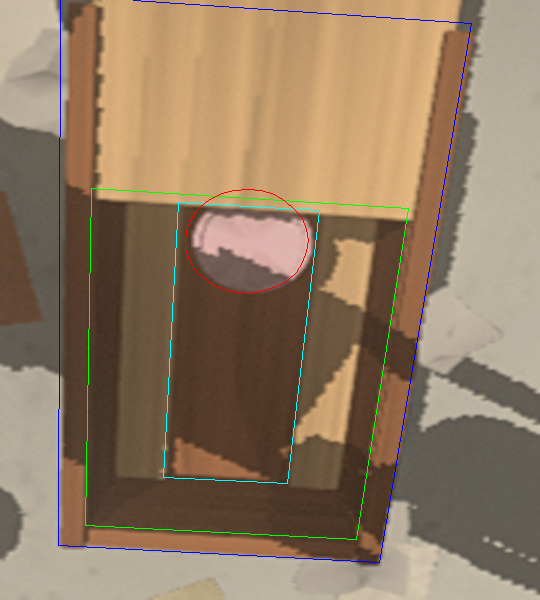

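The overlay fits. The case's outline, inner rim, channel and the magenta jar at case y≈-31 match within about 2 mm, and the empty place is free. Next I'll go over the square jar and measure its cap numerically.

```bash
python3 -m inch '[[1,[-0.2,-0.16,0],0],[1,[-0.4,-0.33,0],0],[1,[-0.6,-0.5,0.03],0],[1,[-0.755,-0.662,0.1],0],[1,[-0.755,-0.662,0.1],0]]'
python3 -m inch '[[1,[-0.2,-0.16,0.05],0.04],[1,[-0.4,-0.33,0.15],0.04],[1,[-0.6,-0.5,0.3],0.04],[1,[-0.755,-0.662,0.45],0.04],[1,[-0.755,-0.662,0.45],0.04],[1,[-0.755,-0.662,0.45],0.04]]'
python3 - <<'E'
from h import *
s=get_state(); p=s["eef_pos"]; print(p.round(1),s["eef_rot"].round(4),s["joint_pos"].round(2))
c=camera("wrist"); im=c["color"]; save("w7f",im)
q=proj(c,[[p[0],p[1],85],[453,-378,85]]); print(q.round(1))
for r in recognise("square_jar",c): print(r["p"],np.round(r["bbox"]))
u,v=q[1].astype(int); g=im[v-60:v+60,u-60:u+60].min(2); 
for t in (170,190,205,220):
    n,l,st,ce=cv2.connectedComponentsWithStats((g>t).astype(np.uint8)); k=1+np.argsort(-st[1:,4])[:2]
    for i in k: print(t,st[i]+[u-60,v-60,0,0,0],at_z(c,*(ce[i]+[u-60,v-60]),85).round(1))
E
```

```text
clock: 17.33
eef_pos: [517.2, -249.6, 272.7]
eef_rot: [-0.001, 0.612, 0.79, -0.002]
contact_force: [-0.1, 1.1, 0.0]
width: 1.0
grip_force: 0.0
clock: 17.83
eef_pos: [451.7, -380.4, 204.9]
eef_rot: [-0.002, 0.637, 0.771, 0.0]
contact_force: [-0.4, 0.2, -0.3]
width: 1.004
grip_force: 0.0
[ 451.7 -380.4  204.9] [-2.200e-03  6.367e-01  7.711e-01  2.000e-04] [-0.77  0.35  1.51  0.    1.29 -0.96]
[[314.2 193.4]
 [316.  191.2]]
0.92 [288. 146. 350. 210.]
170 [ 288  209   83   42 1386] [ 478.6 -413.4   85. ]
170 [ 295  170   44   34 1120] [ 452.8 -373.6   85. ]
190 [296 171  42  33 970] [ 452.7 -373.2   85. ]
190 [334 199   2   1   2] [ 472.  -382.3   85. ]
205 [300 171  23  14 177] [ 445.5 -365.3   85. ]
205 [329 183   9  13  79] [ 469.2 -373.    85. ]
220 [301 172  10   8  22] [ 440.6 -364.2   85. ]
220 [318 171   3   2   4] [ 452.1 -358.6   85. ]
```

```bash
python3 -m inch '[[1,[0.026,0.02,0.25],0],[1,[0.026,0.02,0.5],0],[1,[0.026,0.02,0.7],0],[1,[0.026,0.02,0.8],0],[1,[0.026,0.02,0.8],0]]'
python3 -m inch '[[1,[0,0,0.15],0],[1,[0,0,0.3],0],[1,[0,0,0.38],0],[1,[0,0,0.38],0],[1,[0,0,0.38],0]]'
python3 -m inch '[[0,[0,0,0],0],[0,[0,0,0],0],[0,[0,0,0],0],[0,[0,0,0],0],[0,[0,0,0],0],[0,[0,0,0],0]]'
```

```text
clock: 18.35
eef_pos: [455.3, -372.1, 84.2]
eef_rot: [-0.003, 0.635, 0.773, 0.0]
contact_force: [-0.8, 1.0, 0.4]
width: 0.997
grip_force: 0.0
clock: 18.77
eef_pos: [457.3, -375.3, 31.3]
eef_rot: [0.001, 0.635, 0.772, 0.0]
contact_force: [0.6, -0.8, 0.7]
width: 1.0
grip_force: 0.0
clock: 19.27
eef_pos: [457.0, -376.4, 32.7]
eef_rot: [0.002, 0.636, 0.772, -0.0]
contact_force: [-0.8, 1.5, 8.4]
width: 0.694
grip_force: 60.4
```

```bash
python3 -m inch '[[0,[0,0,0],0],[0,[0,0,0],0]]'
python3 -m inch '[[0.9,[0,0,0],0],[0.9,[0,0,0],0],[0.9,[0,0,0],0.07],[0.9,[0,0,0],0.07],[0,[0,0,0],0.07],[0,[0,0,0],0.07],[0,[0,0,0],0.07],[0,[0,0,0],0.07],[0,[0,0,0],0.07]]'
```

```text
clock: 19.43
eef_pos: [457.0, -376.4, 32.6]
eef_rot: [0.002, 0.636, 0.772, -0.0]
contact_force: [-1.6, 0.6, 8.4]
width: 0.694
grip_force: 60.4
clock: 20.18
eef_pos: [456.4, -375.6, 30.7]
eef_rot: [0.001, 0.676, 0.737, 0.0]
contact_force: [-0.0, 0.9, 6.0]
width: 0.656
grip_force: 59.5
```

```bash
python3 -m inch '[[0.85,[0,0,0],0],[0.85,[0,0,0],0],[0.85,[0,0,0],0.05],[0.85,[0,0,0],0.05],[0,[0,0,0],0.05],[0,[0,0,0],0.05],[0,[0,0,0],0.05],[0,[0,0,0],0.05],[0,[0,0,0],0.05]]'
```

```text
clock: 20.93
eef_pos: [456.1, -375.5, 30.4]
eef_rot: [0.0, 0.705, 0.709, 0.0]
contact_force: [0.1, 0.6, 5.0]
width: 0.623
grip_force: 60.5
```

```bash
python3 -m inch '[[0.8,[0,0,0],0],[0.8,[0,0,0],0],[0.8,[0,0,0],0.05],[0.8,[0,0,0],0.05],[0,[0,0,0],0.05],[0,[0,0,0],0.05],[0,[0,0,0],0.05],[0,[0,0,0],0.05]]'
```

```text
clock: 21.6
eef_pos: [455.8, -375.5, 30.2]
eef_rot: [0.0, 0.732, 0.681, -0.0]
contact_force: [-1.5, 0.9, 4.9]
width: 0.605
grip_force: 61.9
```

```bash
python3 -m inch '[[0.8,[0,0,0],0],[0.8,[0,0,0],0],[0.8,[0,0,0],0.05],[0.8,[0,0,0],0.05],[0,[0,0,0],0.05],[0,[0,0,0],0.05],[0,[0,0,0],0.05],[0,[0,0,0],0.05]]'
```

```text
clock: 22.27
eef_pos: [455.9, -375.4, 30.2]
eef_rot: [0.0, 0.759, 0.652, 0.0]
contact_force: [0.1, 0.8, 4.3]
width: 0.597
grip_force: 63.2
```

The width fell 59→51 mm as I turned the tool, so the flats now follow the pads. I'll go up to the cap and grip.

```bash
python3 -m inch '[[0.8,[0,0,0],0],[0.8,[0,0,0],0],[0.8,[0,0,-0.08],0],[0.8,[0,0,-0.187],0],[0.8,[0,0,-0.187],0],[0,[0,0,-0.187],0],[0,[0,0,-0.187],0],[0,[0,0,-0.187],0],[0,[0,0,-0.187],0],[0,[0,0,-0.187],0]]'
python3 - <<'E'
from workcell import get_state
s=get_state(); print(s["eef_pos"].round(1),s["width"]*85,s["contact_force"].round(1),s["moment"].round(2))
E
```

```text
clock: 23.1
eef_pos: [455.8, -375.2, 58.2]
eef_rot: [-0.0, 0.759, 0.651, 0.0]
contact_force: [-0.4, 1.9, 8.4]
width: 0.52
grip_force: 59.1
[ 455.8 -375.2   58.2] 44.21854777913932 [-0.4  1.9  8.4] [0.15 0.   0.01]
```

```bash
python3 -m inch '[[0,[0,0,-0.05],0],[0,[0,0,-0.2],0],[0,[0,0,-0.45],0],[0,[0,0,-0.7],0],[0,[0,0,-0.9],0],[0,[0,0,-1],0],[0,[0,0,-1],0]]'
python3 -m inch '[[0,[0.1,0.04,0],0],[0,[0.3,0.11,0],0],[0,[0.5,0.19,0],0],[0,[0.7,0.26,0],0],[0,[0.856,0.322,0],0],[0,[0.856,0.322,0],0]]'
python3 -m inch '[[0,[0.2,0.08,0],-0.05],[0,[0.4,0.15,0],-0.1],[0,[0.6,0.23,0],-0.16],[0,[0.78,0.29,0],-0.216],[0,[0.856,0.322,0],-0.216],[0,[0.856,0.322,0],-0.216],[0,[0.856,0.322,0],-0.216],[0,[0.856,0.322,0],-0.216]]'
python3 - <<'E'
from h import *
s=get_state(); p=s["eef_pos"]; q=s["eef_rot"]; print(p.round(1),np.degrees(np.arctan2(2*q[2]**2-1,2*q[1]*q[2])).round(2),s["contact_force"].round(1),s["moment"].round(2),s["width"])
d=p[:2]-[576,-60]; print("case xy",(d@[-.9825,-.186]).round(1),(d@[.186,-.9825]).round(1))
E
```

```text
clock: 23.68
eef_pos: [457.4, -376.9, 211.7]
eef_rot: [0.004, 0.759, 0.651, 0.0]
contact_force: [-0.2, -0.7, -1.8]
width: 0.519
grip_force: 59.6
clock: 24.18
eef_pos: [523.6, -250.6, 205.1]
eef_rot: [-0.003, 0.758, 0.653, 0.001]
contact_force: [0.0, -0.5, -2.7]
width: 0.521
grip_force: 59.5
clock: 24.85
eef_pos: [589.1, -137.3, 206.7]
eef_rot: [-0.001, 0.639, 0.77, -0.001]
contact_force: [-0.4, 0.3, -3.3]
width: 0.522
grip_force: 59.5
[ 589.1 -137.3  206.7] 10.63 [-0.4  0.3 -3.3] [-0.01  0.04 -0.06] 0.5219332332808407
case xy 1.5 78.3
```

```bash
python3 -m inch '[[0,[0,0.008,0.15],0],[0,[0,0.008,0.35],0],[0,[0,0.008,0.55],0],[0,[0,0.008,0.7],0],[0,[0,0.008,0.8],0],[0,[0,0.008,0.8],0],[0,[0,0.008,0.8],0]]'
python3 -m inch '[[0,[0,0,0.03],0],[0,[0,0,0.06],0],[0,[0,0,0.09],0],[0,[0,0,0.12],0],[0,[0,0,0.13],0],[0,[0,0,0.13],0]]'
```

```text
clock: 25.43
eef_pos: [590.1, -137.3, 87.1]
eef_rot: [-0.001, 0.639, 0.769, -0.001]
contact_force: [0.9, -1.0, -2.3]
width: 0.517
grip_force: 61.3
clock: 25.93
eef_pos: [591.2, -135.8, 68.1]
eef_rot: [-0.0, 0.638, 0.77, -0.0]
contact_force: [0.1, 0.2, -2.7]
width: 0.518
grip_force: 61.3
```

The jar's bottom is at about z=10, below the ledge tops, with no contact, so it is in the channel. I'll set it down and release.

```bash
python3 -m inch '[[0,[0,0,0.015],0],[0,[0,0,0.015],0],[0.72,[0,0,0.015],0],[0.72,[0,0,0.015],0],[0.72,[0,0,0.015],0],[0.72,[0,0,-0.03],0],[0.72,[0,0,-0.15],0],[0.72,[0,0,-0.35],0],[1,[0,0,-0.6],0],[1,[0,0,-0.85],0],[1,[0,0,-1],0],[1,[0,0,-1],0]]'
python3 - <<'E'
from h import *
s=get_state(); p=s["eef_pos"]; print(p.round(1),s["joint_pos"].round(2))
c=camera("wrist"); save("w8f",c["color"])
for k,z in (("square_jar",93),("magenta_jar",82)):
  for r in recognise(k,c):
    b=r["bbox"]; print(k,round(r["p"],2),np.round(b),at_z(c,(b[0]+b[2])/2,(b[1]+b[3])/2,z).round())
print(proj(c,[[590.4,-136.1,93]]))
E
```

```text
clock: 26.93
eef_pos: [595.3, -137.1, 226.0]
eef_rot: [0.006, 0.638, 0.77, 0.003]
contact_force: [0.9, 0.3, -0.4]
width: 1.003
grip_force: 0.0
[ 595.3 -137.1  226. ] [-0.3   0.35  1.45  0.    1.33 -0.48]
square_jar 0.95 [285. 148. 339. 208.] [ 593. -127.   93.]
square_jar 0.59 [ 82. 194. 208. 307.] [ 432. -239.   93.]
magenta_jar 0.9 [284.  48. 336.  98.] [574. -33.  82.]
magenta_jar 0.5 [237.   0. 382.  47.] [566.   6.  82.]
[[307.78804372 186.36119451]]
```

```bash
python3 -m inch '[[1,[0.27,-0.03,0],0],[1,[0.54,-0.06,0],0],[1,[0.815,-0.088,0],0],[1,[0.815,-0.088,0],0]]'
python3 -m inch '[[1,[0.27,-0.03,0],0],[1,[0.54,-0.06,0],0],[1,[0.815,-0.088,0],0],[1,[0.815,-0.088,0],0]]'
python3 -m inch '[[1,[0.27,-0.03,0],0],[1,[0.54,-0.06,0],0],[1,[0.815,-0.088,0],0],[1,[0.815,-0.088,0],0]]'
python3 -m inch '[[1,[0.27,-0.03,0.05],0],[1,[0.54,-0.06,0.1],0],[1,[0.815,-0.088,0.15],0],[1,[0.815,-0.088,0.15],0],[1,[0.815,-0.088,0.15],0],[1,[0.815,-0.088,0.15],0]]'
python3 - <<'E'
from h import *
s=get_state(); p=s["eef_pos"]; print(p.round(1),s["joint_pos"].round(2))
c=camera("wrist"); im=c["color"]; save("w9f",im)
q=proj(c,[[p[0],p[1],87],[453,334,87]]); print(q.round(1))
for r in recognise("round_jar",c):
    b=[int(v) for v in r["bbox"]]; m=((b[0]+b[2])//2,(b[1]+b[3])//2); print(round(r["p"],2),b,im[m[1],m[0]],at_z(c,*m,60).round())
u,v=q[1].astype(int); hsv=cv2.cvtColor(im,cv2.COLOR_RGB2HSV)[v-70:v+70,u-70:u+70].astype(int)
for lo in (12,20,28):
    m=((hsv[...,0]>40)&(hsv[...,0]<95)&(hsv[...,1]>lo)&(hsv[...,2]>60)).astype(np.uint8)
    n,l,st,ce=cv2.connectedComponentsWithStats(m); i=1+np.argmax(st[1:,4]); print(lo,st[i]+[u-70,v-70,0,0,0],ce[i]+[u-70,v-70])
E
```

```text
clock: 27.42
eef_pos: [551.0, -11.9, 216.2]
eef_rot: [-0.005, 0.636, 0.771, -0.001]
contact_force: [-0.6, 0.4, -0.4]
width: 1.0
grip_force: 0.0
clock: 27.75
eef_pos: [515.9, 105.3, 216.6]
eef_rot: [-0.004, 0.636, 0.772, -0.001]
contact_force: [-0.5, 0.2, -0.3]
width: 1.0
grip_force: 0.0
clock: 28.08
eef_pos: [481.1, 222.8, 216.8]
eef_rot: [-0.003, 0.636, 0.772, -0.0]
contact_force: [1.1, -0.4, -1.2]
width: 1.002
grip_force: 0.0
clock: 28.58
eef_pos: [448.1, 333.8, 194.6]
eef_rot: [-0.0, 0.638, 0.77, -0.002]
contact_force: [0.5, -1.0, 0.4]
width: 0.998
grip_force: 0.0
[448.1 333.8 194.6] [ 0.57  0.32  1.59 -0.    1.24  0.38]
[[314.1 196.8]
 [319.3 197.6]]
0.72 [295, 147, 348, 214] [215 219 200] [453. 343.  60.]
12 [295 151  49  28 482] [319.67427386 161.11618257]
20 [295 151  49  28 482] [319.67427386 161.11618257]
28 [323 153   5   6  10] [324.7 155.5]
```

```bash
python3 - <<'E'
from h import *
c=camera("wrist"); im=c["color"]
print([(v,im[v,321].tolist()) for v in range(140,226,4)])
a=np.linspace(0,6.28,60)
for P in ((453,334),(453,340),(455,340),(456,344)):
    q=proj(c,np.c_[P[0]+25*np.cos(a),P[1]+25*np.sin(a),np.full(60,87)]); print(P,q.min(0).round(),q.max(0).round())
E
```

```text
[(140, [188, 180, 162]), (144, [187, 179, 162]), (148, [132, 128, 116]), (152, [105, 112, 101]), (156, [113, 120, 107]), (160, [151, 160, 143]), (164, [210, 216, 194]), (168, [213, 222, 200]), (172, [215, 220, 199]), (176, [214, 220, 200]), (180, [208, 216, 194]), (184, [213, 220, 199]), (188, [214, 221, 202]), (192, [215, 221, 202]), (196, [209, 217, 196]), (200, [211, 218, 196]), (204, [117, 119, 108]), (208, [116, 119, 108]), (212, [107, 110, 100]), (216, [192, 184, 166]), (220, [188, 180, 161]), (224, [188, 179, 161])]
(453, 334) [291. 170.] [346. 222.]
(453, 340) [292. 163.] [347. 216.]
(455, 340) [294. 164.] [349. 216.]
(456, 344) [296. 160.] [351. 212.]
```

```bash
python3 -m inch '[[1,[0.045,0.049,0.2],0],[1,[0.045,0.049,0.4],0],[1,[0.045,0.049,0.6],0],[1,[0.045,0.049,0.8],0],[1,[0.045,0.049,0.9],0],[1,[0.045,0.049,0.9],0],[0,[0.045,0.049,0.9],0],[0,[0.045,0.049,0.9],0],[0,[0.045,0.049,0.9],0],[0,[0.045,0.049,0.9],0],[0,[0.045,0.049,0.9],0],[0,[0.045,0.049,0.9],0]]'
python3 - <<'E'
from h import *
s=get_state(); print(s["eef_pos"].round(1),s["width"]*85,s["moment"].round(2))
c=camera("wrist"); save("w10f",c["color"])
E
```

```text
clock: 29.73
eef_pos: [456.0, 343.3, 63.3]
eef_rot: [0.001, 0.638, 0.77, 0.002]
contact_force: [-0.3, -0.7, 6.8]
width: 0.564
grip_force: 61.1
[456.  343.3  63.3] 47.942701836671375 [-0.24  0.09 -0.01]
```

```bash
python3 -m inch '[[0,[0,0,-0.05],0],[0,[0,0,-0.2],0],[0,[0,0,-0.45],0],[0,[0,0,-0.7],0],[0,[0,0,-0.9],0],[0,[0,0,-1],0],[0,[0,0,-1],0]]'
python3 -m inch '[[0,[-0.15,0.01,0],0],[0,[-0.38,0.04,0],0],[0,[-0.6,0.06,0],0],[0,[-0.82,0.08,0],0],[0,[-0.974,0.097,0],0],[0,[-0.974,0.097,0],0]]'
python3 -m inch '[[0,[-0.2,0.02,0],0],[0,[-0.42,0.04,0],0],[0,[-0.64,0.06,0],0],[0,[-0.84,0.08,0],0],[0,[-0.974,0.097,0],0]]'
python3 -m inch '[[0,[-0.2,0.02,0],0],[0,[-0.42,0.04,0],0],[0,[-0.64,0.06,0],0],[0,[-0.84,0.08,0],0],[0,[-0.974,0.097,0],0],[0,[-0.974,0.097,0],0],[0,[-0.974,0.097,0],0]]'
python3 - <<'E'
from h import *
s=get_state(); p=s["eef_pos"]; q=s["eef_rot"]; print(p.round(1),np.degrees(np.arctan2(2*q[2]**2-1,2*q[1]*q[2])).round(2),s["contact_force"].round(1),s["width"])
d=p[:2]-[576,-60]; print("case xy",(d@[-.9825,-.186]).round(1),(d@[.186,-.9825]).round(1))
E
```

```text
clock: 30.37
eef_pos: [457.3, 344.4, 216.7]
eef_rot: [0.002, 0.638, 0.77, 0.005]
contact_force: [1.2, -0.6, -1.7]
width: 0.564
grip_force: 62.3
clock: 30.87
eef_pos: [496.2, 197.4, 209.7]
eef_rot: [0.0, 0.639, 0.769, -0.002]
contact_force: [0.6, -0.2, -1.8]
width: 0.569
grip_force: 62.2
clock: 31.28
eef_pos: [537.2, 58.8, 209.8]
eef_rot: [-0.0, 0.638, 0.77, -0.001]
contact_force: [-0.3, -0.4, -2.1]
width: 0.568
grip_force: 62.2
clock: 31.87
eef_pos: [578.5, -80.3, 209.6]
eef_rot: [-0.001, 0.639, 0.769, -0.0]
contact_force: [-0.6, 0.6, -0.9]
width: 0.563
grip_force: 62.2
[578.5 -80.3 209.6] 10.58 [-0.6  0.6 -0.9] 0.5631158962396098
case xy 1.3 20.4
```

```bash
python3 -m inch '[[0,[0.003,0.008,0.15],0],[0,[0.003,0.008,0.3],0],[0,[0.003,0.008,0.42],0],[0,[0.003,0.008,0.52],0],[0,[0.003,0.008,0.6],0],[0,[0.003,0.008,0.66],0],[0,[0.003,0.008,0.66],0]]'
python3 -m inch '[[0,[0,0,0.05],0],[0,[0,0,0.1],0],[0,[0,0,0.13],0],[0,[0,0,0.13],0]]'
```

```text
clock: 32.45
eef_pos: [577.8, -77.4, 109.6]
eef_rot: [-0.002, 0.638, 0.77, -0.001]
contact_force: [-0.5, -0.9, -1.8]
width: 0.569
grip_force: 62.3
clock: 32.78
eef_pos: [579.4, -79.0, 91.6]
eef_rot: [-0.001, 0.638, 0.77, -0.0]
contact_force: [0.1, -0.4, -1.7]
width: 0.57
grip_force: 62.3
```

```bash
python3 -m inch '[[0,[0,0,0.04],0],[0,[0,0,0.08],0],[0,[0,0,0.11],0],[0,[0,0,0.125],0],[0,[0,0,0.135],0],[0,[0,0,0.135],0]]'
```

```text
clock: 33.28
eef_pos: [579.9, -79.3, 71.8]
eef_rot: [-0.0, 0.638, 0.77, -0.0]
contact_force: [-0.4, -1.0, -1.7]
width: 0.565
grip_force: 62.3
```

```bash
python3 -m inch '[[0,[0,0,0.008],0],[0,[0,0,0.008],0],[0.75,[0,0,0.008],0],[0.75,[0,0,0.008],0],[0.75,[0,0,0.008],0],[0.75,[0,0,-0.03],0],[0.75,[0,0,-0.15],0],[0.75,[0,0,-0.35],0],[1,[0,0,-0.6],0],[1,[0,0,-0.85],0],[1,[0,0,-1],0],[1,[0,0,-1],0]]'
python3 - <<'E'
from h import *
s=get_state(); print(s["eef_pos"].round(1),s["contact_force"].round(1))
c=camera("wrist"); im=c["color"]
S=camera("side")["color"][110:345,250:410]
save("w11",np.hstack([cv2.resize(im[:,150:470],(480,600),interpolation=cv2.INTER_CUBIC),cv2.resize(S,(310,600),interpolation=cv2.INTER_CUBIC)]))
E
```

```text
clock: 34.28
eef_pos: [584.1, -80.0, 229.3]
eef_rot: [0.006, 0.638, 0.77, 0.003]
contact_force: [0.2, 0.1, 0.5]
width: 1.001
grip_force: 0.0
[584.1 -80.  229.3] [0.2 0.1 0.5]
```

View pics/w11.png

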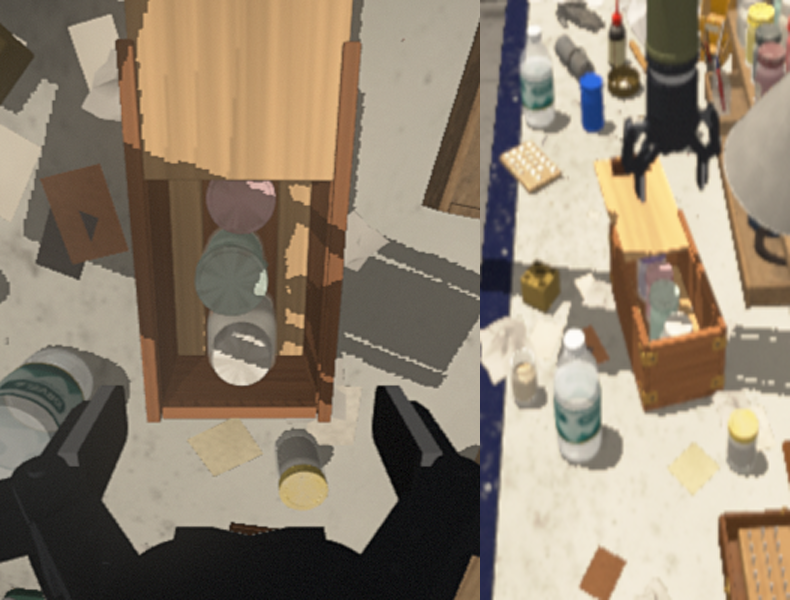

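Both packed jars stand upright in the row beside the magenta jar, in the wrist view at crop (240,355) and (232,280). The bottle is standing clear. Now to shut the lid.

```bash
python3 -m inch '[[1,[0.27,-0.01,0],0],[1,[0.54,-0.02,0],0],[1,[0.8,-0.023,0],0],[1,[0.858,-0.023,0],0],[1,[0.858,-0.023,0],0]]'
python3 -m inch '[[1,[0.2,-0.01,0],-1],[1,[0.4,-0.02,0],-1],[1,[0.6,-0.023,0],-1],[1,[0.858,-0.023,0],-1],[1,[0.858,-0.023,0],-1],[1,[0.858,-0.023,0],-1],[1,[0.858,-0.023,0],-1],[1,[0.858,-0.023,0.1],-1],[1,[0.858,-0.023,0.2],-1],[1,[0.858,-0.023,0.25],-1],[1,[0.858,-0.023,0.25],-1],[1,[0.858,-0.023,0.25],-1]]'
python3 - <<'E'
from h import *
s=get_state(); p=s["eef_pos"]; q=s["eef_rot"]; th=np.arctan2(2*q[2]**2-1,2*q[1]*q[2]); print(p.round(1),np.degrees(th))
d=np.array([529.4,171.6])-p[:2]; print("dx,dy",(d@[-np.sin(th)*1,np.cos(th)]).round(1),(d@[np.cos(th),np.sin(th)]).round(1))
E
```

```text
clock: 34.8
eef_pos: [550.7, 49.1, 220.4]
eef_rot: [-0.002, 0.637, 0.771, -0.001]
contact_force: [0.9, -0.1, 0.1]
width: 1.0
grip_force: 0.0
clock: 35.8
eef_pos: [525.1, 170.5, 182.5]
eef_rot: [-0.002, -0.061, 0.998, -0.001]
contact_force: [-0.1, -0.1, -0.2]
width: 1.0
grip_force: 0.0
[525.1 170.5 182.5] 96.94563073141357
dx,dy -4.4 0.6
```

```bash
python3 -m inch '[[1,[-0.03,0.004,0.15],-0.041],[1,[-0.03,0.004,0.3],-0.041],[1,[-0.03,0.004,0.42],-0.041],[1,[-0.03,0.004,0.48],-0.041],[1,[-0.03,0.004,0.48],-0.041],[0,[-0.03,0.004,0.48],-0.041],[0,[-0.03,0.004,0.48],-0.041],[0,[-0.03,0.004,0.48],-0.041],[0,[-0.03,0.004,0.48],-0.041],[0,[-0.03,0.004,0.48],-0.041],[0,[-0.03,0.004,0.48],-0.041],[0,[-0.03,0.004,0.48],-0.041]]'
```

```text
clock: 36.8
eef_pos: [530.8, 171.8, 114.0]
eef_rot: [0.001, -0.091, 0.996, -0.002]
contact_force: [0.3, -7.6, 4.4]
width: 0.171
grip_force: 59.8
```

Gripped. Sliding shut, 160 mm along tool -y.

```bash
python3 -m inch '[[0,[0,-0.06,0],0],[0,[0,-0.15,0],0],[0,[0,-0.26,0],0],[0,[0,-0.38,0],0],[0,[0,-0.5,0],0],[0,[0,-0.62,0],0],[0,[0,-0.74,0],0],[0,[0,-0.84,0],0],[0,[0,-0.92,0],0],[0,[0,-0.97,0],0],[0,[0,-0.97,0],0],[0,[0,-0.97,0],0]]'
python3 -m inch '[[0,[0,-0.03,0],0],[0,[0,-0.06,0],0],[0,[0,-0.09,0],0],[0,[0,-0.09,0],0]]'
```

```text
clock: 37.8
eef_pos: [556.8, 29.1, 113.9]
eef_rot: [0.001, -0.09, 0.996, -0.001]
contact_force: [-1.0, -1.4, 6.1]
width: 0.168
grip_force: 59.9
clock: 38.13
eef_pos: [559.1, 16.7, 113.9]
eef_rot: [0.001, -0.09, 0.996, -0.0]
contact_force: [-1.2, -0.3, 5.9]
width: 0.169
grip_force: 59.9
```

```bash
python3 -m inch '[[0,[0,-0.02,0],0],[0,[0,-0.03,0],0],[0,[0,-0.04,0],0],[0,[0,-0.05,0],0],[0,[0,-0.05,0],0]]'
```

```text
clock: 38.55
eef_pos: [559.5, 14.1, 113.9]
eef_rot: [0.001, -0.089, 0.996, 0.004]
contact_force: [-2.4, 13.6, 7.8]
width: 0.169
grip_force: 60.3
```

```bash
python3 -m inch '[[1,[0,0.01,0],0],[1,[0,0.01,0],0],[1,[0,0.02,0],0],[1,[0,0.03,0],0],[1,[0,0.03,-0.03],0],[1,[0,0.03,-0.2],0],[1,[0,0.03,-0.45],0],[1,[0,0.03,-0.7],0],[1,[0,0.03,-1],0],[1,[0,0.03,-1],0],[1,[0,0.03,-1],0]]'
python3 - <<'E'
from h import *
s=get_state(); print(s["eef_pos"].round(1))
c=camera("wrist"); im=c["color"]
q=proj(c,[[559.3,14.4,130]])[0].astype(int); u,v=q; print(q, [int(x) for x in im[v,u-40:u+41:2].mean(1)])
# lid front edge along case axis near +y wall, brightness profile vs case y at z=104
W=lambda x,y,z:[576+.186*y-.9825*x,-60-.9825*y-.186*x,z]
for y in range(90,124,2):
    a=proj(c,[W(0,y,104)])[0].round().astype(int); print(y,a,im[a[1],a[0]].tolist() if 0<=a[0]<640 and 0<=a[1]<400 else None)
for k,z in (("water_bottle",80),("lid",104),("doming_block",21),("wax_jar",30),("capped_jar",30)):
  for r in recognise(k,c): b=r["bbox"]; print(k,round(r["p"],2),np.round(b),at_z(c,(b[0]+b[2])/2,(b[1]+b[3])/2,z).round())
E
```

```text
clock: 39.47
eef_pos: [561.3, 13.8, 266.7]
eef_rot: [0.004, -0.09, 0.996, -0.001]
contact_force: [1.0, 0.6, -1.2]
width: 0.998
grip_force: 0.0
[561.3  13.8 266.7]
[317 182] [138, 137, 138, 137, 138, 139, 138, 141, 141, 143, 140, 141, 142, 99, 98, 90, 66, 36, 39, 41, 37, 44, 37, 40, 57, 76, 76, 74, 76, 78, 78, 75, 75, 76, 85, 147, 145, 146, 144, 134, 151]
90 [165 179] [164, 131, 91]
92 [164 179] [165, 131, 93]
94 [162 179] [167, 132, 94]
96 [160 179] [167, 132, 94]
98 [158 179] [165, 130, 93]
100 [156 179] [168, 135, 96]
102 [154 179] [167, 133, 95]
104 [153 179] [166, 133, 94]
106 [151 179] [166, 133, 95]
108 [149 179] [169, 135, 96]
110 [147 179] [171, 139, 98]
112 [145 179] [130, 92, 64]
114 [143 179] [149, 103, 71]
116 [142 179] [149, 103, 70]
118 [140 179] [148, 101, 69]
120 [138 179] [145, 99, 66]
122 [136 179] [155, 142, 125]
water_bottle 0.91 [ 26.   2. 166.  54.] [ 455. -230.   80.]
lid 0.6 [137. 127. 361. 228.] [575. -59. 104.]
doming_block 0.94 [333.   0. 394.  38.] [385.  37.  21.]
capped_jar 0.8 [ 66. 186. 130. 229.] [ 680. -277.   30.]
```

```bash
python3 - <<'E'
from h import *
from workcell import finish_job
c=camera("side")
for r in recognise("water_bottle",c): print(np.round(r["bbox"]))
print(proj(c,[[430,-236,0],[430,-236,168]]).round(), get_state()["contact_force"].round(1))
print(finish_job())
E
```

```text
[284. 235. 310. 292.]
[272. 122. 288. 163.]
[[300. 283.]
 [297. 241.]] [-0.2  0.  -0.4]
the job is handed in; nothing more can be done
None
```

The job is handed in at about 39 s of the 72 s allowed. The bottle stands upright about 90 mm clear of the case and off the lid's travel, the square jar and the pale round jar stand upright in the case's row, and the lid is shut against its stop. I don't have the judge's result, and I touched nothing else that I know of.

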